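# Raise the counterweighted hold-down arm and slide the mended panel to the fence

### The arm

A 7-joint arm with a two-finger parallel gripper is mounted at the origin on the work surface. World frame = base frame: x ahead of the robot, y to its left, z up, the work surface at z = 0. Lengths are in mm, angles in rad, forces in N, time in s.
With the tool pointing down it reaches from about 400 to 875 mm from the base axis. Payload 4.4 kg.
Tool frame: the origin (TCP) lies midway between the tips of the shut fingers; the grasp point (between the pads) lies 19 mm behind it; z points along the fingers, y is the direction in which the jaws open and shut (so a half turn about z gives the same grasp; the last joint's range is limited). The gripper opens to 85 mm and grips with 20 to 120 N. Pads are 22 mm wide; open, the fingers measure 114 mm over their backs; the gripper's body (76 mm by 85 mm) begins 54 mm behind the grasp point. The pads swing forward as they close: fully open they stand 13 mm farther back than shut.
Start: joints at [1.074, 0.628, 0.038, 1.517, -0.027, 0.996, -0.02], TCP at [271.468, -590.613, 208.113] pointing down, gripper open.
Joint ranges: [-3.06, 3.06], [-0.37, 2.12], [-1.25, 1.32], [0.18, 2.47], [-1.1, 4.24], [0.23, 1.98], [-2.94, 2.94]. Speed limits (rad/s): [2.57, 2.57, 3.14, 3.14, 3.14, 3.14, 3.14].

### API

Orientations are given as [roll, pitch, yaw] about the fixed x, y, z axes, in that order (R = Rz(yaw) Ry(pitch) Rx(roll)).
In Python, from cell import ctrl, vision gives the robot as it stands.
- The arm moves only by the tool play_rows, never from a script. Its arguments are lists of equal length, an entry for each row: "slide": the shift along the tool's x, y, z in mm, a list of three; "turn": the turn about the tool's z in rad; "fingers": the opening, from 0 (shut) to 1 (fully open). A call has 1 to 5 rows; each row is the pose to reach, as a shift and turn from the pose measured when the call began, along the tool's axes at that moment; what a row does not reach only later rows make up. A row lasts 1/8 s, in which the tool goes at most 62.5 mm and 10.7 degrees, less where a joint would pass 70% of its speed; a pose out of reach is approached as far as the arm can. A call with a gripper value outside its range is refused whole. The fingers move at their own pace and stop on an object; the grip force is fixed at half the most. Time passes only in rows, so rows that repeat a pose let the fingers close. It gives the time, the measured TCP pose, the force and the opening at its end, in the units of the state.
- ctrl.read_state(): the state, without advancing time (a new reading comes with each control period).
- vision.get_image(name): name is "scene" or "top" or "wrist"; returns (picture, depth): 420x560x3 uint8, blue, green, red; 420x560 float32, mm along the optical axis (not along the pixel's ray), 0 where there is no reading.
- vision.camera_params(name): a dict with "fx", "fy", "cx", "cy" (pixels), "position" and "rotation" of the camera in the world. Camera axes: x right, y up, looking along -z (the intrinsics and any distortion apply to the point x, -y, -z); pixel columns grow to the right and rows downward; lengths in mm; the calibration is good to about 2 mm. The wrist camera is an equidistant fisheye: a pixel r from the principal point sees the ray r / f radians off the axis. A picture is of the moment at which its call begins: read the wrist's pose just before it. camera_params takes no time and is no camera call; for the wrist camera it gives the pose at the moment of the call.
- ctrl.finish_job(): hands the job in, once; it reports no verdict.
The state is a dict: "clock": time; "qpos": joint angles; "qd": joint speeds; "tau": joint torques, N m; "eef_pos": TCP position; "tool_rot": TCP orientation; "force": force on the tool from outside, world axes, zero at the start; "torque": the same for the moment, N m; "width": finger opening in mm.
Only numpy, scipy, OpenCV 4.12 (cv2) and the standard library are available. Lean on these libraries where they do the work, as an engineer would, in place of code of your own. Each camera call takes 0.05 s, during which the arm holds its last target.

### The job

The glue on the small wooden panel in the gluing jig has set. With the fingertips, push the counterweighted hold-down arm up past its balance point so that it stays raised by itself, then push the panel along its channel until it is fully home against the fence at the channel's end. Grasp and lift nothing: the panel must stay down in the channel, and everything standing around must be left where it is.

Things in the scene. Friction and masses are not known exactly. Their poses are not given: they have to be found in the camera images.
- jig: gluing jig fixed to the table, plywood bed 8 mm thick. Origin on the table at mid-width of the channel; y runs along the channel to the fence, x across it, to the hinge posts; z up. Channel: 96 mm wide (x -48 to 48), floor 8 mm above the table, ledges 10 mm wide with tops at 18 mm, from its open end at y -115 to the fence at y 140. Grey hinge posts at x 110: 96 mm tall, 50 mm over both
- fence_face (a point): middle of the fence's face that the panel comes to rest against: x 0, y 140 mm, z 23 mm in the jig's frame. The fence is a wooden block 116 mm wide across the channel, 14 mm thick, top 38 mm above the table
- hinge (a point): centre of the hold-down arm's hinge between the posts: x 110 mm, y 0, z 80 mm in the jig's frame; the hinge line runs along the jig's y. A dark steel counterweight (cylinder 42 mm across, 42 mm long) sits on an 80 mm stalk that stands straight up from the hinge while the arm is down, and swings outwards, away from the channel, as the arm rises
- handle (a point): centre of the round steel crossbar (T handle) at the arm's free end: 16 mm thick, 100 mm long, parallel to the hinge line, 200 mm from the hinge, beyond the channel (jig x -90 mm). With the arm down it is 80 mm above the table, with free space under and in front of it for a fingertip; it swings up and over towards the hinge. The arm is a straight bar 16 mm wide, 12 mm high
- hold_arm (a joint): angle of the hold-down arm, rad: 0 when it lies level with its rubber foot (32 mm across, 110 mm from the hinge) resting on the panel; grows as the crossbar rises, to a stop at 1.48. Balance point at about 0.87: short of it the arm falls back, beyond it it carries on by itself to the stop and stays there. Raising it takes 2 to 4 N at the crossbar
- panel: the panel, origin at the centre of its underside: a loose dark wooden block with a pale aged face, 90 mm (jig x) by 110 mm (jig y) by 22 mm thick, lying in the channel with 3 mm play each side; top 30 mm above the table. 0.2 to 0.45 kg. Its own y axis points along the channel to the fence; home, it touches the fence and its centre is at y 85 mm in the jig's frame
- jar: bystander, loose: small round glass jar with white cap, 54 mm across, 70 mm tall. Origin at its underside. Leave alone
- flask: bystander, loose: round bottle, 52 mm across, 120 mm tall. Origin at its underside. Leave alone
- brush: bystander, loose: brush lying flat, 170 mm long. Origin at its underside. Leave alone
- weight: bystander, loose: round brass hand weight with a knob, 48 mm across, 50 mm tall. Origin at its underside. Leave alone
- spatula: bystander, loose: spatula lying flat, 180 mm long. Origin at its underside. Leave alone
- bowl: bystander, loose: white bowl, 90 mm across, 35 mm tall. Origin at its underside. Leave alone
- cork: bystander, loose: cork block 60 x 45 x 30 mm. Origin at its underside. Leave alone

How it is judged (in metres and radians):
On the way, in this order (a step that is already met when the one before it is completed fails the run):
1. the arm stands raised by itself, untouched (value of joint hold_arm above 1.3 rad and contact force between the fingers and anything else below 0.3 N), for 0.3 s.
2. the panel is home against the fence (y of panel in the frame of jig above 0.081 m and z of panel in the frame of jig below 0.013 m and angle between panel's own z axis and vertical below 0.08 rad), for 0.2 s.
At the end, for the whole second after the job is handed in: The hold-down arm stays raised beyond 1.3 rad at rest, and the panel lies flat in the channel, at rest, within 4 mm of touching the fence (all of step 2 and value of joint hold_arm above 1.3 rad and velocity of joint hold_arm below 0.05 rad/s and linear speed of panel below 0.01 m/s).
It fails at once if the panel is lifted or tipped (z of panel in the frame of jig above 0.018 m or angle between panel's own z axis and vertical above 0.2 rad).
It fails at once if the panel is dragged along while the arm is still down on it (value of joint hold_arm below 0.6 rad and distance of panel from where it was at the start of the episode above 0.025 m).
It fails at once if a bystander is moved more than 25 mm or lifted (distance of any of jar, flask, brush, weight, spatula, bowl, cork from where it was at the start of the episode above 0.025 m).
It also fails if it takes over 54 s, if anything falls off the work surface, if the arm or the gripper's body presses on something with over 40 N, if the wrist force passes 120 N, or if a joint passes its speed limit or range.

## Working session

There is one attempt and no reset: what is moved stays moved. The work goes in short steps, Python scripts to look and compute and a tool call to move; the robot and the scene stay as the last step left them, time stands still between calls to the robot, and variables do not carry over. Pictures are saved under pics/ and viewed, and the job is handed in when it is done.

Besides the shell and the picture viewer there is one more tool, called after "Request:" as name(argument=value, ...), one argument or row to a line, values as JSON. play_rows: Moves the arm, as the interface text tells. Its arguments: {"type":"object","properties":{"slide":{"type":"array"},"turn":{"type":"array"},"fingers":{"type":"array"}},"required":["slide","turn","fingers"]}

```bash
ls; mkdir -p pics; python3 - <<'E'
from cell import ctrl, vision
import cv2,numpy as np
for n in ["scene","top"]:
    im,d=vision.get_image(n); cv2.imwrite(f"pics/{n}0.png",im); np.save(f"pics/{n}0.npy",d)
    p=vision.camera_params(n); print(n,p)
s=ctrl.read_state(); print(s)
E
```

```text
pics
scene {'fx': 398.45105052953005, 'fy': 398.45105052953005, 'cx': 275.8161737137148, 'cy': 214.10915589451093, 'position': array([1114.63904334,  -63.73104406,  903.18361507]), 'rotation': array([0.59044046, 0.01416859, 1.37936288])}
top {'fx': 408.6384886783359, 'fy': 408.6384886783359, 'cx': 285.4919143670129, 'cy': 211.49178229781765, 'position': array([ 391.96476822,   21.77832882, 1128.06955907]), 'rotation': array([ 0.15731124,  0.01538905, -1.54871534])}
{'clock': 0.1, 'qpos': array([ 1.0742142 ,  0.6292093 ,  0.03847968,  1.51825702, -0.02699586,
        0.99627871, -0.01998994]), 'qd': array([ 0.00143238, -0.00144937, -0.00049312, -0.00265932,  0.00011018,
        0.00073722, -0.00140575]), 'tau': array([ 2.31258105e-03, -5.64529216e+01,  1.23013794e+00, -1.93972206e+01,
        1.12974391e-02,  5.42392736e-03,  1.37769433e-05]), 'eef_pos': array([ 271.19397116, -590.08536448,  207.3139492 ]), 'tool_rot': array([-3.13995958e+00,  3.75225857e-05,  4.30766469e-01]), 'force': array([0.19884943, 0.23142307, 0.61752673]), 'torque': array([-0.00765026,  0.03092015, -0.07688973]), 'width': 85.63111182215259}
```

View pics/scene0.png

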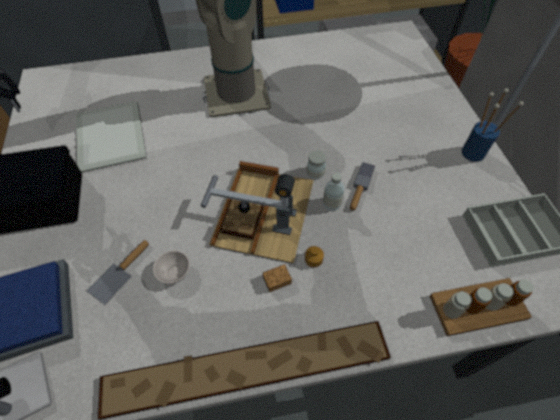

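View pics/top0.png

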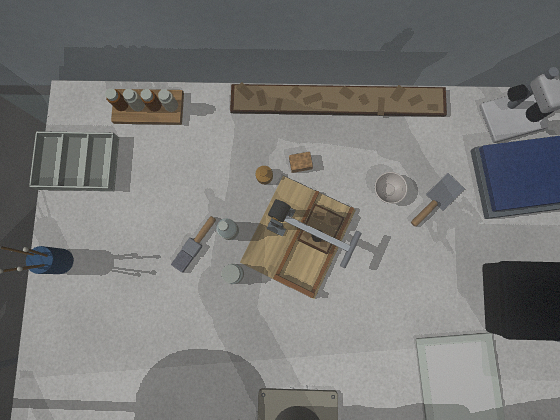

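The scene view shows the jig at about (260,215), with its arm pointing left to a crossbar at (209,191). In the top view the jig is rotated, with the crossbar at (350,248), the counterweight at (278,210) and the fence apparently at the lower left. I'll zoom in to confirm.

```bash
cat > h.py <<'E'
import numpy as np,cv2
from scipy.spatial.transform import Rotation as R
from cell import ctrl,vision
def ray(p,u,v):
    d=np.array([(u-p['cx'])/p['fx'],-(v-p['cy'])/p['fy'],-1.])
    return np.array(p['position']),R.from_euler('xyz',p['rotation']).as_matrix()@d
def onz(p,u,v,z):
    o,d=ray(p,u,v); return o+d*(z-o[2])/d[2]
def cloud(p,dep):
    h,w=dep.shape; u,v=np.meshgrid(np.arange(w),np.arange(h))
    D=np.stack([(u-p['cx'])/p['fx'],-(v-p['cy'])/p['fy'],-np.ones_like(u,float)],-1)*dep[...,None]
    return D@R.from_euler('xyz',p['rotation']).as_matrix().T+np.array(p['position'])
def proj(p,X):
    c=R.from_euler('xyz',p['rotation']).as_matrix().T@(np.array(X)-p['position'])
    return p['cx']+p['fx']*c[0]/-c[2],p['cy']-p['fy']*c[1]/-c[2]
E
python3 - <<'E'
from h import *
im=cv2.imread('pics/top0.png'); c=im[140:310,220:400]; cv2.imwrite('pics/topz.png',cv2.resize(c,None,fx=3.5,fy=3.5,interpolation=cv2.INTER_CUBIC))
im=cv2.imread('pics/scene0.png'); c=im[140:300,180:340]; cv2.imwrite('pics/scz.png',cv2.resize(c,None,fx=3.7,fy=3.7,interpolation=cv2.INTER_CUBIC))
p=vision.camera_params('top');C=cloud(p,np.load('pics/top0.npy'))
for u,v in [(350,248),(278,210),(325,240),(323,225),(385,245),(300,260)]: print(u,v,C[v,u].round(0))
E
```

```text
350 248 [ 466. -124.   89.]
278 210 [545.  57. 182.]
325 240 [485. -61.  86.]
323 225 [531. -60.  30.]
385 245 [ 483. -233.   -1.]
300 260 [436.   0.   9.]
```

View pics/topz.png

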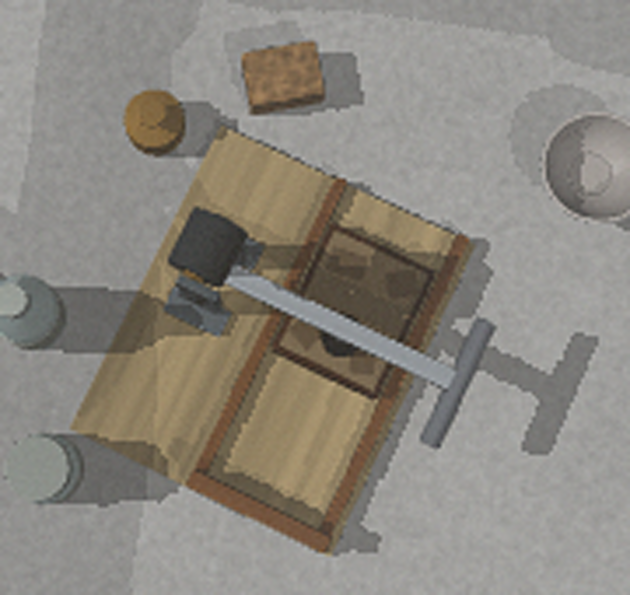

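View pics/scz.png

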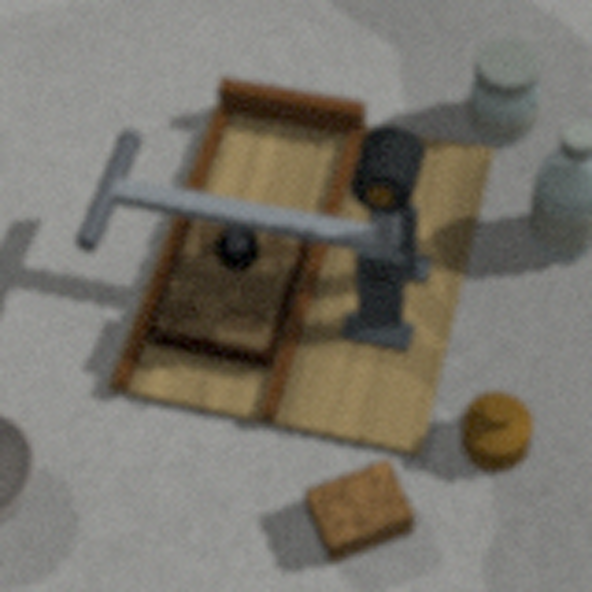

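```bash
python3 - <<'E'
from h import *
p=vision.camera_params('top');C=cloud(p,np.load('pics/top0.npy'))
S=C[140:310,220:400]
def rect(lo,hi,xr,yr,name):
    m=(S[...,2]>lo)&(S[...,2]<hi)&(S[...,0]>xr[0])&(S[...,0]<xr[1])&(S[...,1]>yr[0])&(S[...,1]<yr[1])
    n,l,st,ce=cv2.connectedComponentsWithStats(m.astype(np.uint8))
    for k in np.argsort(-st[1:,4])[:2]+1:
        P=S[l==k]; r=cv2.minAreaRect(P[:,:2].astype(np.float32)); print(name,st[k,4],np.round(r[0],1),np.round(r[1],1),round(r[2],1),'z',np.median(P[:,2]).round(1),'zmin/max',P[:,2].min().round(),P[:,2].max().round())
rect(33,44,(300,450),(-120,80),'fence')
rect(25,34,(400,650),(-150,80),'panel')
rect(70,95,(400,650),(-250,80),'armhandle')
rect(5,12,(300,700),(-150,150),'bed')
rect(150,220,(400,650),(-100,150),'cw')
# zoom pixel picks
z=lambda u,v,h:onz(p,u/3.5+220-.36,v/3.5+140-.36,h).round(1)
print('fence top outer corners',z(188,482,38),z(330,552,38))
print('bed far corners',z(222,128,8),z(468,236,18),z(72,430,8))
print('handle ends',z(486,322,88),z(430,444,88))
E
```

```text
fence 234 [367.7  16.9] [114.8  14. ] 65.3 z 38.7 zmin/max 33.0 44.0
panel 695 [543.7 -63.3] [90.1 62.3] 65.4 z 30.8 zmin/max 25.0 34.0
panel 300 [485.3 -36.8] [89.6 29.5] 65.1 z 31.0 zmin/max 26.0 34.0
armhandle 703 [501.8 -46. ] [192.3  99.5] 64.7 z 86.9 zmin/max 75.0 93.0
armhandle 30 [523.5  64.6] [30.5  9.4] 80.7 z 87.8 zmin/max 71.0 95.0
bed 2536 [530.8  64.6] [104.8 276. ] 65.3 z 8.8 zmin/max 5.0 12.0
bed 1297 [425.7  -9.2] [ 96.3 112.1] 65.2 z 8.8 zmin/max 5.0 12.0
cw 329 [546.6  56.4] [41.5 44.3] 66.3 z 177.7 zmin/max 152.0 186.0
fence top outer corners [388.2  70.5  38. ] [339.  -36.9  38. ]
bed far corners [669.6  52.    8. ] [ 583.6 -143.5   18. ] [426.  163.3   8. ]
handle ends [ 508.2 -145.9   88. ] [ 419.2 -105.2   88. ]
```

```bash
cat >> h.py <<'E'
JX=np.array([.418,.908]);JY=np.array([-.908,.418]);JO=np.array([501.2,-44.5])
def jig(P): d=np.array(P[:2])-JO; return np.array([d@JX,d@JY]).round(1)
def wld(x,y): return (JO+x*JX+y*JY).round(1)
E
python3 - <<'E'
from h import *
p=vision.camera_params('top')
z=lambda u,v,h:onz(p,u/3.5+220-.36,v/3.5+140-.36,h).round(1)
print('flask',jig(z(8,297,120)),'jar',jig(z(40,468,70)),'weight',jig(z(152,120,50)),'cork',jig(z(285,75,30)),'bowl',jig(z(595,168,35)))
s=ctrl.read_state();Rm=R.from_euler('xyz',s['tool_rot']).as_matrix()
d=np.r_[wld(40,0),207]-s['eef_pos'];print(wld(40,0),Rm.T@d)
E
```

```text
flask [226.7  88.5] jar [157.9 188.4] weight [204.3 -85.8] cork [ 129.1 -168.4] bowl [-120.8 -204.3]
[517.9  -8.2] [ 467.14479231 -425.71034788    0.99163815]
```

Request:
play_rows(
  slide=[
    [40,-36,0],
    [85,-78,0],
    [130,-119,0],
    [175,-160,0],
    [220,-200,0],
  ],
  turn=[0.17,0.34,0.51,0.68,0.86],
  fingers=[0,0,0,0,0],
)

```text
clock: 0.72
eef_pos: [388.1, -314.4, 207.5]
tool_rot: [-3.14, 0.001, -0.435]
force: [1.5, 0.4, -0.1]
width: 0.3
```

```bash
cat > m.py <<'E'
import sys
from h import *
def rel(x,y,z):
    s=ctrl.read_state();Rm=R.from_euler('xyz',s['tool_rot']).as_matrix()
    print('t',s['clock'],'jig',jig(s['eef_pos']),'z',s['eef_pos'][2].round(1),'rot',s['tool_rot'].round(3),'F',s['force'].round(1),'w',s['width'].round(0))
    print('slide',(Rm.T@(np.r_[wld(x,y),z]-s['eef_pos'])).round(1))
if __name__=='__main__': rel(*map(float,sys.argv[1:4]))
E
python3 m.py 40 0 207
```

```text
Traceback (most recent call last):
  File "m.py", line 7, in <module>
    if __name__=='__main__': rel(*map(float,sys.argv[1:4]))
                             ~~~^^^^^^^^^^^^^^^^^^^^^^^^^^^
  File "m.py", line 5, in rel
    print('t',s['clock'],'jig',jig(s['eef_pos']),'z',s['eef_pos'][2].round(1),'rot',s['tool_rot'].round(3),'F',s['force'].round(1),'w',s['width'].round(0))
                                                                                                                                       ^^^^^^^^^^^^^^^^
AttributeError: 'float' object has no attribute 'round'
```

```bash
sed -i "s/s\['width'\].round(0)/round(s['width'])/" m.py; python3 m.py 40 0 207
```

```text
t 0.725 jig [-292.4  -10.1] z 207.5 rot [-3.14e+00  1.00e-03 -4.35e-01] F [ 1.5  0.4 -0.1] w 0
slide [ -11.4 -332.4    1. ]
```

Request:
play_rows(
  slide=[
    [-2,-62,0],
    [-4,-124,0],
    [-7,-186,0],
    [-9,-248,0],
    [-11,-310,0],
  ],
  turn=[0,0,0,0,0],
  fingers=[0,0,0,0,0],
)

```text
clock: 1.35
eef_pos: [509.2, -26.7, 207.8]
tool_rot: [-3.14, 0.001, -0.435]
force: [0.7, -0.7, 1.2]
width: -0.1
```

```bash
python3 m.py 45 0 126
```

```text
t 1.35 jig [19.5  0.2] z 207.8 rot [-3.14e+00  1.00e-03 -4.35e-01] F [ 0.7 -0.7  1.2] w 0
slide [  0.2 -25.4  81.9]
```

Request:
play_rows(
  slide=[
    [0,-5,25],
    [0,-15,50],
    [0,-20,75],
    [0,-20,82],
    [0,-20,82],
  ],
  turn=[0,0,0,0,0],
  fingers=[0,0,0,0,0],
)

```text
clock: 1.98
eef_pos: [517.3, -8.8, 125.8]
tool_rot: [-3.141, 0.002, -0.436]
force: [0.1, -0.3, -0.2]
width: -0.0
```

```bash
python3 m.py 75 0 126; python3 - <<'E'
from h import *
im,_=vision.get_image('scene'); cv2.imwrite('pics/s1.png',cv2.resize(im[60:320,140:400],None,fx=2.3,fy=2.3,interpolation=cv2.INTER_CUBIC))
E
```

```text
t 1.975 jig [39.1  0.3] z 125.8 rot [-3.141e+00  2.000e-03 -4.360e-01] F [ 0.1 -0.3 -0.2] w 0
slide [  0.2 -35.8  -0.2]
```

View pics/s1.png

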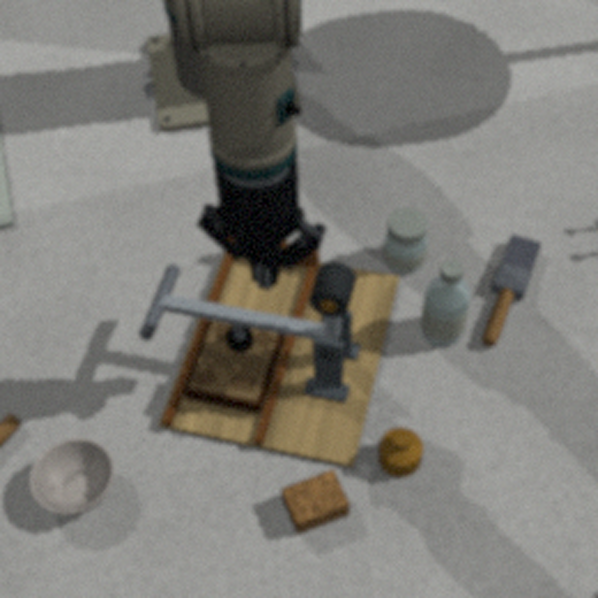

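The shut fingertips are at about (265,282), over the arm. The finger knuckles stick out on both sides at (210,222) and (315,237), close to the counterweight at (332,285), so I'll measure the knuckle height first.

```bash
python3 - <<'E'
from h import *
p=vision.camera_params('scene');im,d=vision.get_image('scene');C=cloud(p,d)
for a,b in [(315,237),(310,245),(318,232),(322,228),(210,222),(225,240),(265,280),(332,275),(245,265)]:
    u,v=int(a/2.3+140),int(b/2.3+60);print(a,b,jig(C[v,u]),C[v,u,2].round())
E
```

```text
315 237 [93.4 -7.7] 244.0
310 245 [ 90.3 -13.7] 240.0
318 232 [95.5  1.9] 243.0
322 228 [99.   6.3] 243.0
210 222 [-9.7 -7.8] 241.0
225 240 [  3.4 -11.3] 221.0
265 280 [ 43.  -12.6] 173.0
332 275 [108.8   3.5] 179.0
245 265 [-32.1 126.3] 9.0
```

Request:
play_rows(
  slide=[
    [0,-12,0],
    [0,-24,0],
    [0,-32,0],
    [0,-40,0],
    [0,-46,0],
  ],
  turn=[0,0,0,0,0],
  fingers=[0,0,0,0,0],
)

```text
clock: 2.7
eef_pos: [536.5, 30.4, 127.1]
tool_rot: [3.139, 0.001, -0.437]
force: [-3.3, -6.3, 8.4]
width: 0.1
```

```bash
python3 m.py 128 0 126; python3 - <<'E'
from h import *
im,_=vision.get_image('scene'); cv2.imwrite('pics/s2.png',cv2.resize(im[60:320,140:400],None,fx=2.3,fy=2.3,interpolation=cv2.INTER_CUBIC))
E
```

```text
t 2.7 jig [82.7 -0.7] z 127.1 rot [ 3.139e+00  1.000e-03 -4.370e-01] F [-3.3 -6.3  8.4] w 0
slide [ -1.  -45.2   1. ]
```

View pics/s2.png

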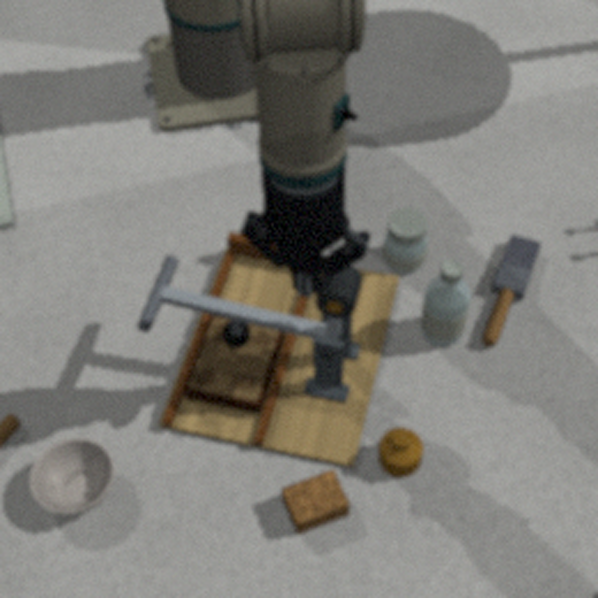

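The crossbar has risen a little: its end moved from (172,270) to (170,262), and its shadow shifted. The push along jig x is about 7 N, which is as expected, so I'll continue.

Request:
play_rows(
  slide=[
    [0,-8,0],
    [0,-16,0],
    [0,-23,0],
    [0,-30,0],
    [0,-36,0],
  ],
  turn=[0,0,0,0,0],
  fingers=[0,0,0,0,0],
)

```text
clock: 3.38
eef_pos: [552.0, 64.4, 126.6]
tool_rot: [3.14, 0.001, -0.436]
force: [-2.1, -4.5, -0.2]
width: 0.0
```

```bash
python3 m.py 150 0 130; python3 - <<'E'
from h import *
im,_=vision.get_image('scene'); cv2.imwrite('pics/s3.png',cv2.resize(im[60:320,140:400],None,fx=2.3,fy=2.3,interpolation=cv2.INTER_CUBIC))
E
```

```text
t 3.375 jig [120.1  -0.6] z 126.6 rot [ 3.14e+00  1.00e-03 -4.36e-01] F [-2.1 -4.5 -0.2] w 0
slide [ -0.8 -29.7  -3.5]
```

View pics/s3.png

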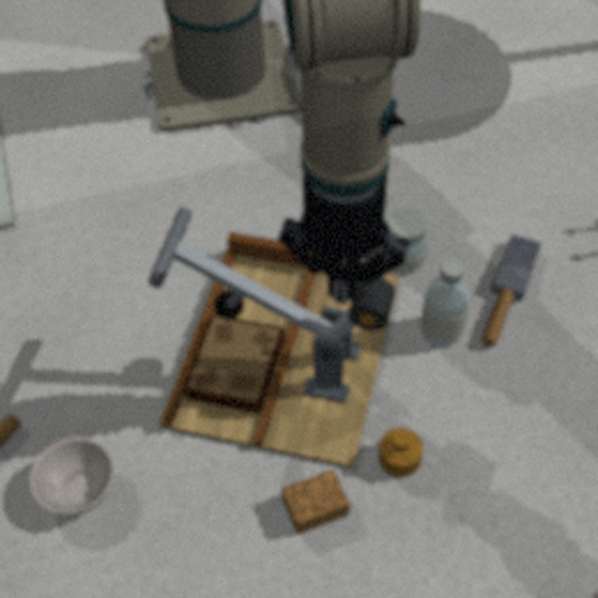

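The arm is now well up, with the crossbar at (172,245) and the foot clear of the panel. The panel has not moved. I'll continue past balance.

Request:
play_rows(
  slide=[
    [0,-8,0],
    [0,-16,0],
    [0,-25,0],
    [0,-34,0],
    [0,-44,0],
  ],
  turn=[0,0,0,0,0],
  fingers=[0,0,0,0,0],
)

```text
clock: 4.05
eef_pos: [572.0, 107.3, 126.9]
tool_rot: [-3.14, 0.0, -0.435]
force: [0.2, -0.3, -0.5]
width: -0.1
```

```bash
python3 m.py 200 0 150; python3 - <<'E'
from h import *
im,_=vision.get_image('scene'); cv2.imwrite('pics/s4.png',cv2.resize(im[60:320,140:400],None,fx=2.3,fy=2.3,interpolation=cv2.INTER_CUBIC))
E
```

```text
t 4.05 jig [167.4  -0.8] z 126.9 rot [-3.14   0.    -0.435] F [ 0.2 -0.3 -0.5] w 0
slide [ -0.9 -32.4 -23.1]
```

View pics/s4.png

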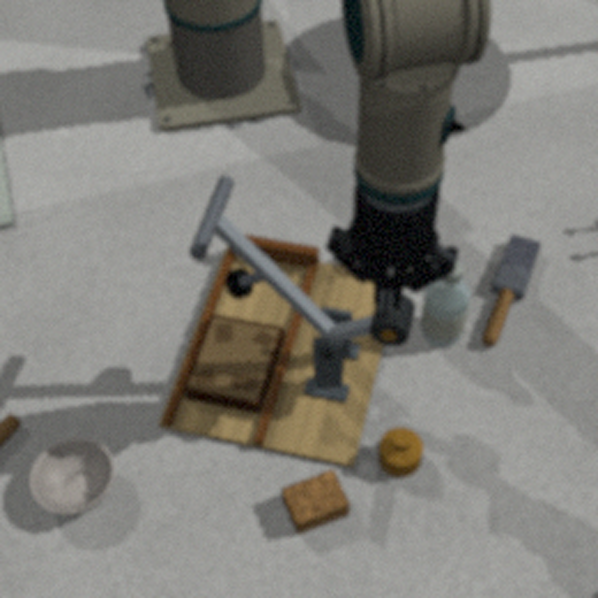

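The arm is past balance, with almost no contact force, and is swinging on its own. I'll move clear outwards and up.

Request:
play_rows(
  slide=[
    [0,-15,-5],
    [0,-30,-10],
    [0,-42,-15],
    [0,-48,-20],
    [0,-50,-25],
  ],
  turn=[0,0,0,0,0],
  fingers=[0,0,0,0,0],
)

```text
clock: 4.72
eef_pos: [593.6, 154.6, 152.3]
tool_rot: [-3.139, 0.0, -0.433]
force: [-0.2, -0.4, -0.4]
width: 0.3
```

Request:
play_rows(
  slide=[
    [0,0,-10],
    [0,0,-20],
    [0,0,-30],
    [0,0,-30],
    [0,0,-30],
  ],
  turn=[0,0,0,0,0],
  fingers=[0,0,0,0,0],
)

```text
clock: 5.35
eef_pos: [593.3, 154.5, 182.2]
tool_rot: [-3.139, 0.0, -0.433]
force: [-0.5, -0.1, 0.5]
width: -0.1
```

```bash
python3 m.py 200 -150 240; python3 - <<'E'
from h import *
im,_=vision.get_image('scene'); cv2.imwrite('pics/s5.png',cv2.resize(im[60:320,140:400],None,fx=2.3,fy=2.3,interpolation=cv2.INTER_CUBIC))
E
```

```text
t 5.35 jig [219.2  -0.5] z 182.2 rot [-3.139  0.    -0.433] F [-0.5 -0.1  0.5] w 0
slide [149.5  19.  -57.9]
```

View pics/s5.png

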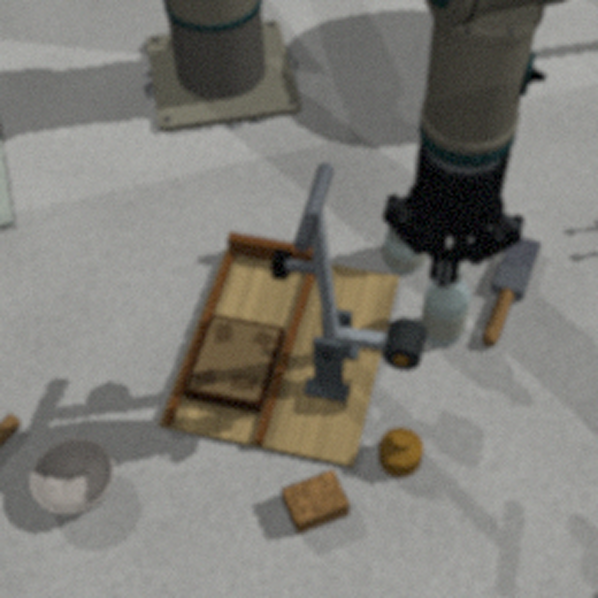

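The arm now stands near vertical at its stop and untouched, with the crossbar at (317,205) and the counterweight at (405,343). The raised foot juts back over the channel near (285,263). I'll go up and over, and push from an offset of x = -20 so the gripper clears the foot.

Request:
play_rows(
  slide=[
    [0,0,-50],
    [0,0,-100],
    [0,0,-150],
    [0,0,-170],
    [0,0,-170],
  ],
  turn=[0,0,0,0,0],
  fingers=[0,0,0,0,0],
)

```text
clock: 6.02
eef_pos: [593.9, 154.2, 353.2]
tool_rot: [-3.138, -0.001, -0.433]
force: [0.3, 0.2, 0.1]
width: 0.4
```

```bash
python3 m.py -20 -112 340; python3 - <<'E'
from h import *
im,d=vision.get_image('top'); cv2.imwrite('pics/t6.png',cv2.resize(im[140:310,200:400],None,fx=3.5,fy=3.5,interpolation=cv2.INTER_CUBIC))
p=vision.camera_params('top');C=cloud(p,d)[140:310,200:400].reshape(-1,3)
J=(C[:,:2]-JO)@np.c_[JX,JY]
m=(abs(J[:,1])<60)&(J[:,0]>30)&(J[:,0]<135)&(C[:,2]>100)&(C[:,2]<320)
for lo in range(100,300,20):
    k=m&(C[:,2]>lo)&(C[:,2]<lo+20)
    if k.sum(): print(lo,k.sum(),J[k].min(0).round(),J[k].max(0).round(),np.median(J[k],0).round())
E
```

```text
t 6.025 jig [219.1  -1.1] z 353.2 rot [-3.138e+00 -1.000e-03 -4.330e-01] F [0.3 0.2 0.1] w 0
slide [111.1 239.2  12.3]
100 1 [ 95. -22.] [ 95. -22.] [ 95. -22.]
160 1 [ 63. -13.] [ 63. -13.] [ 63. -13.]
180 104 [ 50. -15.] [91. 16.] [68.  2.]
200 33 [50. -9.] [61. 10.] [56. -0.]
260 7 [ 85. -49.] [93. 50.] [85. 10.]
280 351 [ 84. -50.] [100.  50.] [91.  1.]
```

View pics/t6.png

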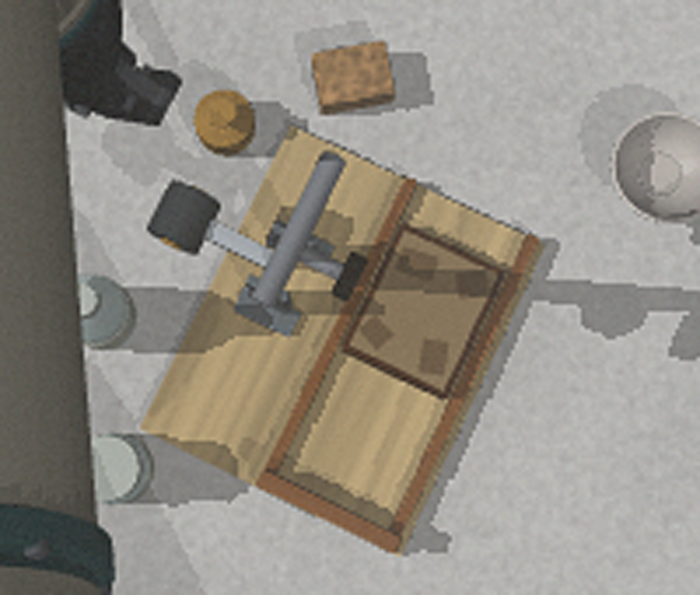

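The crossbar is at jig x 92, which puts the arm at its 1.48 stop. The foot face is at x 50, and the panel is still at its original place. Next I'll traverse.

Request:
play_rows(
  slide=[
    [26,50,0],
    [50,100,0],
    [75,150,0],
    [98,200,0],
    [111,239,0],
  ],
  turn=[0,0,0,0,0],
  fingers=[0.24,0.24,0.24,0.24,0.24],
)

```text
clock: 6.7
eef_pos: [592.1, -112.2, 348.5]
tool_rot: [3.141, 0.004, -0.435]
force: [0.2, 1.1, 0.1]
width: 20.1
```

```bash
python3 m.py -20 -112 60
```

```text
t 6.7 jig [ -23.4 -110.8] z 348.5 rot [ 3.141  0.004 -0.435] F [0.2 1.1 0.1] w 20
slide [  2.3  -3.4 288.5]
```

Request:
play_rows(
  slide=[
    [2,-3,60],
    [2,-3,120],
    [2,-3,180],
    [2,-3,240],
    [2,-3,288],
  ],
  turn=[0,0,0,0,0],
  fingers=[0.24,0.24,0.24,0.24,0.24],
)

```text
clock: 7.32
eef_pos: [591.1, -109.1, 56.2]
tool_rot: [3.14, 0.01, -0.435]
force: [-0.1, -0.1, 0.6]
width: 20.7
```

```bash
python3 m.py -20 -108 14;  python3 - <<'E'
from h import *
im,_=vision.get_image('scene'); cv2.imwrite('pics/s7.png',cv2.resize(im[60:320,140:400],None,fx=2.3,fy=2.3,interpolation=cv2.INTER_CUBIC))
E
```

```text
t 7.325 jig [ -21.1 -108.7] z 56.2 rot [ 3.14   0.01  -0.435] F [-0.1 -0.1  0.6] w 21
slide [-0.4 -1.2 42.2]
```

View pics/s7.png

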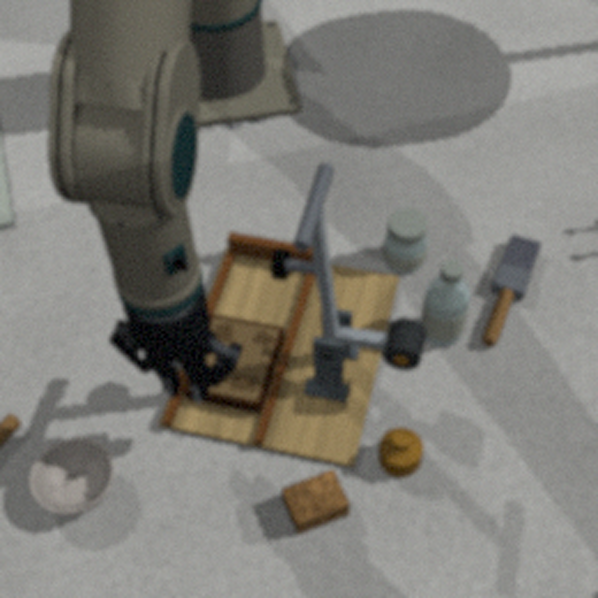

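The tips are at about (190,392), just behind the panel's rear edge, and the raised arm is well away. I'll go down into the channel, shifting 4 mm towards +x.

Request:
play_rows(
  slide=[
    [-1,-4,15],
    [-1,-4,28],
    [-1,-4,36],
    [-1,-4,41],
    [-1,-4,41],
  ],
  turn=[0,0,0,0,0],
  fingers=[0.24,0.24,0.24,0.24,0.24],
)

```text
clock: 8.0
eef_pos: [587.3, -104.2, 10.1]
tool_rot: [3.137, 0.018, -0.435]
force: [-0.1, 0.0, 0.0]
width: 20.8
```

```bash
python3 m.py -17 19 15
```

```text
t 8.0 jig [ -18.2 -103.1] z 10.1 rot [ 3.137  0.018 -0.435] F [-0.1  0.   0. ] w 21
slide [-122.3   -0.7   -2.7]
```

Request:
play_rows(
  slide=[
    [-2,0,-5],
    [-8,0,-5],
    [-16,0,-5],
    [-26,0,-5],
    [-36,0,-5],
  ],
  turn=[0,0,0,0,0],
  fingers=[0.24,0.24,0.24,0.24,0.24],
)

```text
clock: 8.62
eef_pos: [553.8, -88.5, 15.7]
tool_rot: [3.137, 0.019, -0.435]
force: [0.2, -0.6, 0.1]
width: 21.0
```

```bash
python3 m.py -17 19 15;  python3 - <<'E'
from h import *
im,_=vision.get_image('scene'); cv2.imwrite('pics/s8.png',cv2.resize(im[60:320,140:400],None,fx=2.3,fy=2.3,interpolation=cv2.INTER_CUBIC))
E
```

```text
t 8.625 jig [-18.  -66.2] z 15.7 rot [ 3.137  0.019 -0.435] F [ 0.2 -0.6  0.1] w 21
slide [-85.2  -0.7   2.3]
```

View pics/s8.png

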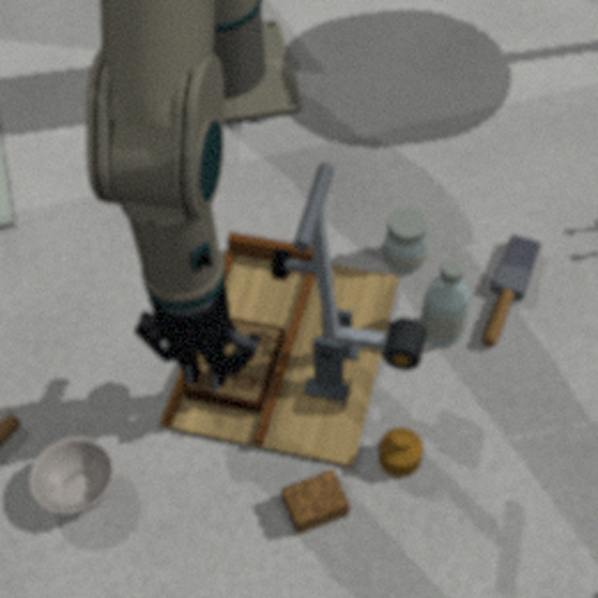

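The panel's rear edge still looks like it is at (190,395)-(262,410), and the fingertips near (195-215,385) appear to be over it with no force. That doesn't fit, so I'll check with depth before moving.

```bash
python3 - <<'E'
from h import *
im,d=vision.get_image('scene'); cv2.imwrite('pics/s9.png',cv2.resize(im[190:250,200:280],None,fx=9,fy=9,interpolation=cv2.INTER_CUBIC))
p=vision.camera_params('scene');C=cloud(p,d)
S=C[190:250,200:280].reshape(-1,3);J=(S[:,:2]-JO)@np.c_[JX,JY]
m=(abs(J[:,0])<60)&(S[:,2]>25)&(S[:,2]<36)&(J[:,1]<80);print(m.sum(),np.percentile(J[m],[1,50,99],axis=0).round(1),np.median(S[m,2]))
for v in range(216,240,2): print(v,[(u,*jig(C[v,u]).astype(int),int(C[v,u,2])) for u in range(218,238,4)])
E
```

```text
671 [[-41.  -80.9]
 [ 21.5 -45.3]
 [ 45.   27.9]] 30.35541795086681
216 [(218, np.int64(-36), np.int64(-79), 95), (222, np.int64(-30), np.int64(-71), 86), (226, np.int64(-38), np.int64(-35), 30), (230, np.int64(-3), np.int64(-82), 111), (234, np.int64(4), np.int64(-77), 106)]
218 [(218, np.int64(-38), np.int64(-78), 84), (222, np.int64(-31), np.int64(-72), 78), (226, np.int64(-28), np.int64(-57), 57), (230, np.int64(-3), np.int64(-83), 104), (234, np.int64(4), np.int64(-78), 99)]
220 [(218, np.int64(-62), np.int64(-40), 9), (222, np.int64(-30), np.int64(-76), 75), (226, np.int64(-28), np.int64(-58), 48), (230, np.int64(-24), np.int64(-44), 28), (234, np.int64(2), np.int64(-77), 88)]
222 [(218, np.int64(-55), np.int64(-53), 21), (222, np.int64(-31), np.int64(-76), 65), (226, np.int64(-28), np.int64(-61), 43), (230, np.int64(-22), np.int64(-51), 30), (234, np.int64(2), np.int64(-79), 81)]
224 [(218, np.int64(-55), np.int64(-57), 17), (222, np.int64(-32), np.int64(-76), 55), (226, np.int64(-31), np.int64(-58), 28), (230, np.int64(-19), np.int64(-58), 32), (234, np.int64(-1), np.int64(-7
[... 762 characters left out ...]
, (230, np.int64(-14), np.int64(-78), 27), (234, np.int64(-3), np.int64(-77), 28)]
234 [(218, np.int64(-47), np.int64(-82), 11), (222, np.int64(-38), np.int64(-79), 9), (226, np.int64(-26), np.int64(-79), 13), (230, np.int64(-15), np.int64(-79), 17), (234, np.int64(-3), np.int64(-80), 23)]
236 [(218, np.int64(-45), np.int64(-88), 11), (222, np.int64(-36), np.int64(-84), 8), (226, np.int64(-26), np.int64(-81), 6), (230, np.int64(-15), np.int64(-80), 8), (234, np.int64(-4), np.int64(-80), 13)]
238 [(218, np.int64(-44), np.int64(-93), 8), (222, np.int64(-34), np.int64(-90), 8), (226, np.int64(-24), np.int64(-88), 8), (230, np.int64(-14), np.int64(-85), 7), (234, np.int64(-4), np.int64(-83), 8)]
```

View pics/s9.png

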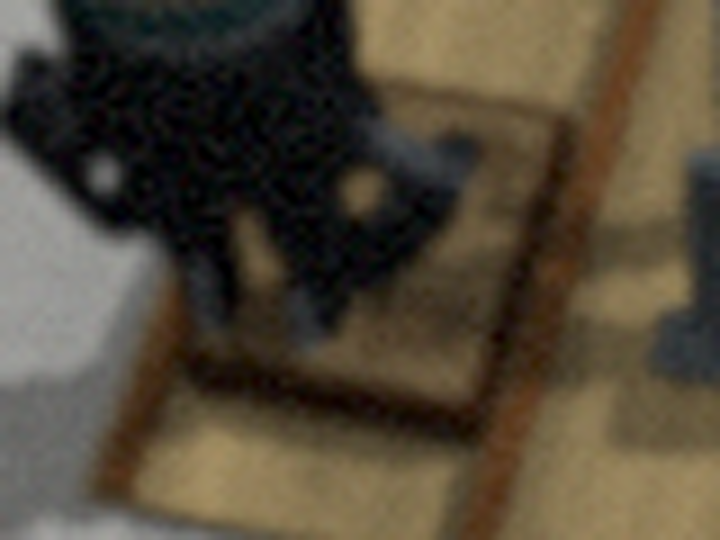

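```bash
python3 - <<'E'
from h import *
p=vision.camera_params('scene');im,d=vision.get_image('scene');C=cloud(p,d)
for u in (221,223,234,235,236):
    print(u,[(v,*[int(q) for q in jig(C[v,u])],int(C[v,u,2])) for v in range(224,234)])
im,_=vision.get_image('wrist');cv2.imwrite('pics/w9.png',im)
s=ctrl.read_state();print(s['eef_pos'],s['qpos'].round(3),s['force'],s['tau'].round(2))
E
```

```text
221 [(224, -34, -78, 57), (225, -43, -63, 27), (226, -41, -68, 29), (227, -39, -72, 32), (228, -39, -75, 31), (229, -38, -76, 29), (230, -38, -79, 28), (231, -38, -80, 25), (232, -40, -77, 15), (233, -40, -79, 13)]
223 [(224, -29, -77, 58), (225, -30, -77, 52), (226, -29, -79, 51), (227, -31, -77, 42), (228, -34, -73, 31), (229, -33, -77, 32), (230, -33, -77, 28), (231, -33, -79, 25), (232, -33, -79, 20), (233, -33, -80, 17)]
234 [(224, -1, -72, 61), (225, -1, -73, 57), (226, -1, -76, 57), (227, -1, -76, 52), (228, -1, -78, 50), (229, -1, -78, 45), (230, -4, -73, 31), (231, -4, -74, 28), (232, -3, -77, 28), (233, -2, -80, 30)]
235 [(224, 1, -73, 62), (225, 0, -73, 58), (226, 1, -74, 55), (227, 0, -73, 47), (228, -1, -71, 40), (229, -3, -68, 28), (230, -2, -71, 30), (231, -2, -73, 28), (232, -2, -74, 24), (233, 0, -80, 31)]
236 [(224, 4, -74, 66), (225, 3, -73, 59), (226, 3, -74, 56), (227, 3, -74, 51), (228, 2, -75, 47), (229, 0, -68, 30), (230, 0, -71, 31), (231, 1, -74, 31), (232, 1, -77, 31), (233, 2, -78, 28)]
[554.83344954 -88.94712185  15.78619687] [-0.015  0.8    0.197  1.891 -0.302  0.497 -1.612] [-0.69859167 -0.11100722  0.06285421] [-1.600e-01 -5.466e+01  3.790e+00 -9.630e+00  1.000e-02  1.500e-01
 -0.000e+00]
```

View pics/w9.png

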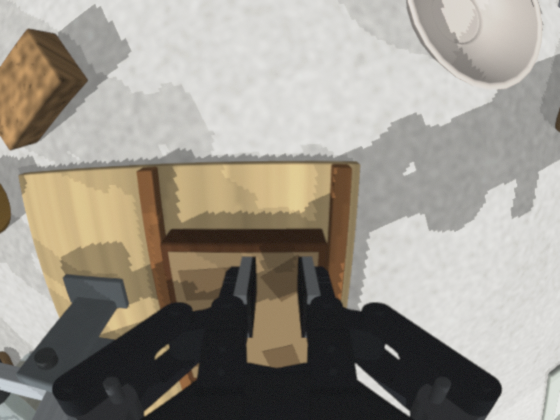

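```bash
python3 - <<'E'
from h import *
q=vision.camera_params('wrist');print(q)
im,d=vision.get_image('wrist')
def fish(u,v):
    x,y=(u-q['cx'])/q['fx'],(v-q['cy'])/q['fy'];r=np.hypot(x,y);dr=np.array([np.tan(r)*x/r,-np.tan(r)*y/r,-1]);return R.from_euler('xyz',q['rotation']).as_matrix()@(dr*d[v,u])+q['position']
for n,u,v in [('table',250,100),('floor',250,200),('paneltop',230,255),('ledge',342,210),('fingL',243,265),('fingL2',245,260),('fingR',309,265),('fingR',306,260)]:
    X=fish(u,v);print(n,d[v,u],X.round(1),jig(X))
E
```

```text
{'fx': 325.19226210127806, 'fy': 325.19226210127806, 'cx': 276.5736440684128, 'cy': 208.22419527320895, 'position': array([ 632.70736226, -123.40323653,  179.86910227]), 'rotation': array([-0.34065917, -0.0038863 , -2.0052612 ])}
table 169.43274 [ 6.373e+02 -1.104e+02  5.000e-01] [  -3.  -151.2]
floor 180.71204 [587.8 -87.    8. ] [ -2.4 -96.4]
paneltop 168.16298 [570.8 -68.4  29.5] [  7.4 -73.2]
ledge 172.71346 [ 564.5 -131.3   17.5] [-52.3 -93.7]
fingL 145.0578 [573.  -79.5  51.7] [ -1.8 -79.8]
fingL2 150.95258 [572.2 -79.5  45.7] [ -2.2 -79.1]
fingR 145.86617 [ 560.  -106.5   51.1] [-31.7 -79.3]
fingR 151.29494 [ 560.  -105.5   45.5] [-30.8 -78.9]
```

The wrist camera's own heights check out: table 0.5, floor 8, panel top 29.5. It puts the fingertips at z ≈ 44, while the state reports the TCP at 15.8. The fingers are just hovering above the panel. I'll back off, up and behind it, with the fingers shut, then check the offset again.

Request:
play_rows(
  slide=[
    [0,0,-10],
    [0,0,-20],
    [15,0,-20],
    [30,0,-20],
    [40,0,-20],
  ],
  turn=[0,0,0,0,0],
  fingers=[0,0,0,0,0],
)

```text
clock: 9.5
eef_pos: [592.9, -106.5, 35.9]
tool_rot: [3.138, 0.016, -0.435]
force: [0.3, 0.1, -0.6]
width: -0.2
```

```bash
python3 m.py -17 -108 15; cat > w.py <<'E'
from h import *
import sys
q=vision.camera_params('wrist');s=ctrl.read_state()
im,d=vision.get_image('wrist')
cv2.imwrite(sys.argv[1],im)
RM=R.from_euler('xyz',q['rotation']).as_matrix()
u,v=np.meshgrid(np.arange(560),np.arange(420));x,y=(u-q['cx'])/q['fx'],(v-q['cy'])/q['fy'];r=np.hypot(x,y)+1e-9
D=np.stack([np.tan(r)*x/r,-np.tan(r)*y/r,-np.ones_like(r)],-1)*d[...,None]
W=D@RM.T+q['position']
print('cam z - eef z',q['position'][2]-s['eef_pos'][2],q['position'],s['eef_pos'],s['tool_rot'])
np.save('pics/W.npy',W)
P=W.reshape(-1,3);t=np.hypot(P[:,0]-s['eef_pos'][0],P[:,1]-s['eef_pos'][1])
m=(d.reshape(-1)>0)&(t<30)
k=m&(P[:,2]>34);print('lowest above 34mm within 30mm of TCP',np.sort(P[k,2])[:12].round(1), 'n',k.sum())
for z0 in range(0,100,10):
    kk=m&(P[:,2]>=z0)&(P[:,2]<z0+10);print(z0,kk.sum(),end='; ')
E
python3 w.py pics/w10.png
```

```text
t 9.5 jig [ -18.  -109.1] z 35.9 rot [ 3.138  0.016 -0.435] F [ 0.3  0.1 -0.6] w 0
slide [-0.9 -1.1 20.9]
cam z - eef z 164.23755495461933 [ 670.43845751 -140.94035748  200.12582351] [ 592.85725283 -106.51944787   35.88826855] [ 3.13766643  0.01609097 -0.43524122]
lowest above 34mm within 30mm of TCP [61.1 61.2 61.3 61.5 61.5 61.5 61.6 61.7 61.7 61.7 61.8 62. ] n 22049
0 4433; 10 86; 20 0; 30 0; 40 0; 50 0; 60 341; 70 651; 80 779; 90 866;
```

View pics/w10.png

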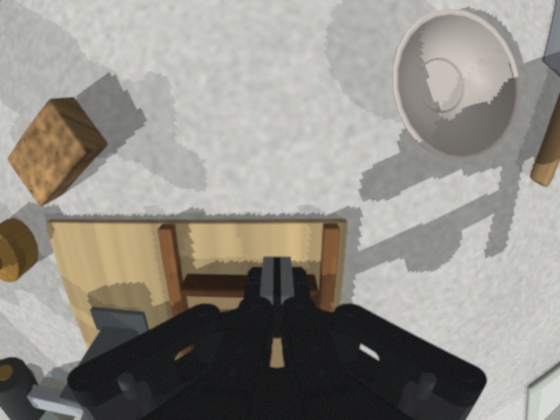

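Even with the fingers shut, the visible tips are at z ≈ 61 while the reading is 35.9. The reported height is therefore about 25 mm too low, a constant offset on which both cameras agree. I'll work from the cameras: descend in steps and re-measure the tips.

Request:
play_rows(
  slide=[
    [0,-1,10],
    [0,-1,20],
    [0,-1,28],
    [0,-1,34],
    [0,-1,34],
  ],
  turn=[0,0,0,0,0],
  fingers=[0.24,0.24,0.24,0.24,0.24],
)

```text
clock: 10.18
eef_pos: [593.4, -106.1, 1.1]
tool_rot: [3.137, 0.016, -0.436]
force: [-0.2, -0.1, 0.4]
width: 20.7
```

```bash
python3 m.py -17 -108 0; python3 w.py pics/w11.png; python3 - <<'E'
import numpy as np
from h import *
W=np.load('pics/W.npy')
for u in (243,246,249,303,306,309): print(u,[(v,*[int(q) for q in jig(W[v,u])],int(W[v,u,2])) for v in range(252,268,2)])
E
```

```text
t 10.175 jig [ -17.4 -109.5] z 1.1 rot [ 3.137  0.016 -0.436] F [-0.2 -0.1  0.4] w 21
slide [-1.5 -0.4  1.1]
cam z - eef z 164.31222265208743 [ 670.93143912 -140.45617431  165.40455003] [ 593.39783535 -106.06746316    1.09232738] [ 3.13733389  0.01569394 -0.43556288]
lowest above 34mm within 30mm of TCP [34.  34.  34.  34.  34.1 34.1 34.1 34.1 34.1 34.2 34.2 34.2] n 19221
0 4932; 10 146; 20 192; 30 649; 40 808; 50 838; 60 1388; 70 1946; 80 689; 90 2230; 243 [(252, 1, -114, 8), (254, 1, -112, 8), (256, 0, -121, 27), (258, 0, -121, 29), (260, 0, -121, 31), (262, 0, -121, 33), (264, -1, -121, 35), (266, -1, -121, 36)]
246 [(252, 0, -113, 6), (254, 0, -112, 7), (256, -1, -121, 27), (258, -1, -121, 28), (260, -2, -121, 31), (262, -2, -121, 33), (264, -2, -122, 36), (266, -2, -121, 36)]
249 [(252, -1, -113, 7), (254, -1, -112, 7), (256, -3, -121, 26), (258, -3, -121, 29), (260, -3, -121, 32), (262, -3, -121, 33), (264, -3, -121, 35), (266, -3, -121, 36)]
303 [(252, -30, -113, 7), (254, -31, -112, 7), (256, -29, -121, 27), (258, -28, -121, 30), (260, -28, -121, 31), (262, -28, -122, 34), (264, -28, -121, 36), (266, -28, -121, 36)]
306 [(252, -32, -113, 7), (254, -32, -112, 8), (256, -30, -121, 27), (258, -30, -121, 30), (260, -30, -121, 31), (262, -29, -122, 34), (264, -29, -122, 36), (266, -29, -121, 37)]
309 [(252, -34, -113, 6), (254, -34, -112, 7), (256, -32, -121, 27), (258, -31, -121, 29), (260, -31, -121, 32), (262, -31, -121, 34), (264, -31, -121, 35), (266, -31, -121, 37)]
```

View pics/w11.png

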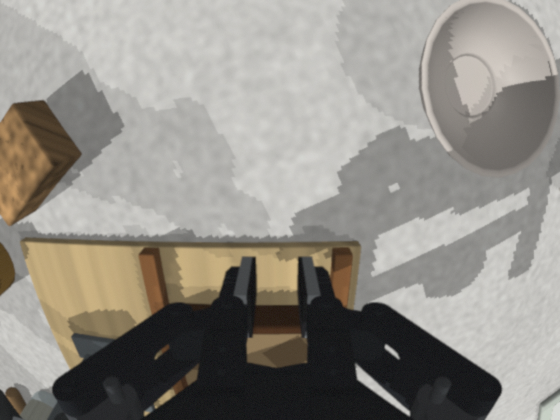

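The tips are now measured at z ≈ 26, with a reading of 1.1, over the channel floor and behind the panel. I'll go 10 mm lower and then begin the push.

Request:
play_rows(
  slide=[
    [0,-1,5],
    [0,-1,10],
    [-6,-1,10],
    [-14,-1,10],
    [-22,-1,10],
  ],
  turn=[0,0,0,0,0],
  fingers=[0.24,0.24,0.24,0.24,0.24],
)

```text
clock: 10.85
eef_pos: [573.8, -95.9, -8.0]
tool_rot: [3.137, 0.014, -0.436]
force: [2.3, -1.5, -1.9]
width: 20.9
```

Request:
play_rows(
  slide=[
    [-6,0,0],
    [-12,0,0],
    [-18,0,0],
    [-24,0,0],
    [-30,0,0],
  ],
  turn=[0,0,0,0,0],
  fingers=[0.24,0.24,0.24,0.24,0.24],
)

```text
clock: 11.48
eef_pos: [546.3, -83.1, -7.5]
tool_rot: [3.137, 0.014, -0.436]
force: [0.9, -1.1, -2.0]
width: 20.4
```

```bash
python3 m.py -17 19 -9; python3 - <<'E'
from h import *
im,_=vision.get_image('scene'); cv2.imwrite('pics/s12.png',cv2.resize(im[60:320,140:400],None,fx=2.3,fy=2.3,interpolation=cv2.INTER_CUBIC))
E
```

```text
t 11.475 jig [-16.2 -57.1] z -7.5 rot [ 3.137  0.014 -0.436] F [ 0.9 -1.1 -2. ] w 20
slide [-76.2   1.1   2.5]
```

View pics/s12.png

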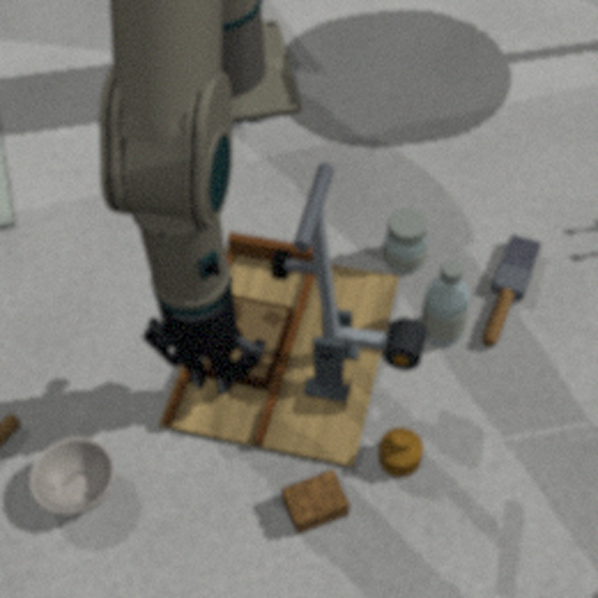

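The panel is sliding: its rear edge has moved up to about (240,382), flat in the channel, with the fingers behind it and a push of 2 N. I'll continue.

Request:
play_rows(
  slide=[
    [-9,1,0],
    [-18,1,0],
    [-27,1,0],
    [-36,1,0],
    [-44,1,0],
  ],
  turn=[0,0,0,0,0],
  fingers=[0.24,0.24,0.24,0.24,0.24],
)

```text
clock: 12.15
eef_pos: [504.4, -64.7, -6.9]
tool_rot: [3.137, 0.016, -0.435]
force: [2.0, -0.7, -1.0]
width: 20.1
```

```bash
python3 m.py -17 19 -9; python3 - <<'E'
from h import *
im,_=vision.get_image('scene'); cv2.imwrite('pics/s13.png',cv2.resize(im[60:320,140:400],None,fx=2.3,fy=2.3,interpolation=cv2.INTER_CUBIC))
E
```

```text
t 12.15 jig [-17.  -11.4] z -6.9 rot [ 3.137  0.016 -0.435] F [ 2.  -0.7 -1. ] w 20
slide [-30.4   0.2   2.6]
```

View pics/s13.png

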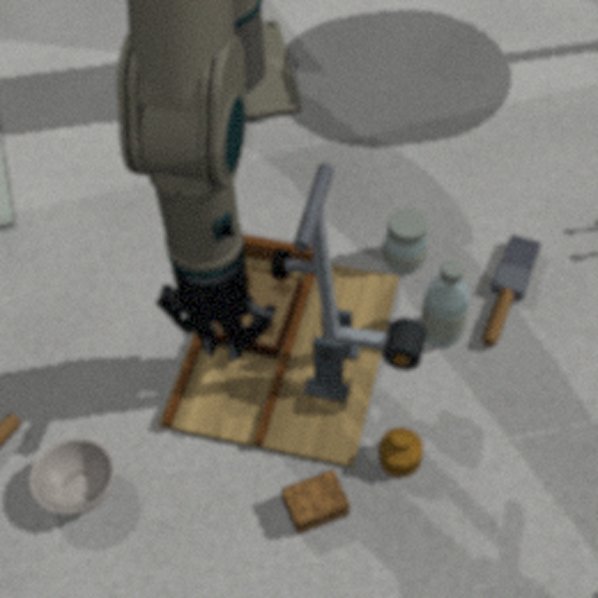

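The panel's rear edge is at about (270,350) and the gripper is clear of the foot at (285,265). About 30 mm is left, so I'll finish slowly.

Request:
play_rows(
  slide=[
    [-7,0,0],
    [-13,0,0],
    [-18,0,0],
    [-22,0,0],
    [-25,0,0],
  ],
  turn=[0,0,0,0,0],
  fingers=[0.24,0.24,0.24,0.24,0.24],
)

```text
clock: 12.82
eef_pos: [480.3, -53.5, -6.5]
tool_rot: [3.137, 0.017, -0.435]
force: [0.7, -1.3, -2.3]
width: 20.6
```

```bash
python3 m.py -17 19 -9
```

```text
t 12.825 jig [-16.9  15.2] z -6.5 rot [ 3.137  0.017 -0.435] F [ 0.7 -1.3 -2.3] w 21
slide [-3.8  0.1  2.6]
```

Request:
play_rows(
  slide=[
    [-2,0,0],
    [-4,0,0],
    [-6,0,0],
    [-7,0,0],
    [-7,0,0],
  ],
  turn=[0,0,0,0,0],
  fingers=[0.24,0.24,0.24,0.24,0.24],
)

```text
clock: 13.45
eef_pos: [478.5, -51.3, -5.7]
tool_rot: [3.139, 0.009, -0.435]
force: [7.9, -0.8, -1.7]
width: 20.3
```

```bash
python3 m.py -17 19 -9; python3 - <<'E'
from h import *
im,_=vision.get_image('scene'); cv2.imwrite('pics/s14.png',cv2.resize(im[60:320,140:400],None,fx=2.3,fy=2.3,interpolation=cv2.INTER_CUBIC))
E
```

```text
t 13.45 jig [-15.6  17.8] z -5.7 rot [ 3.139  0.009 -0.435] F [ 7.9 -0.8 -1.7] w 20
slide [-1.2  1.4  3.3]
```

View pics/s14.png

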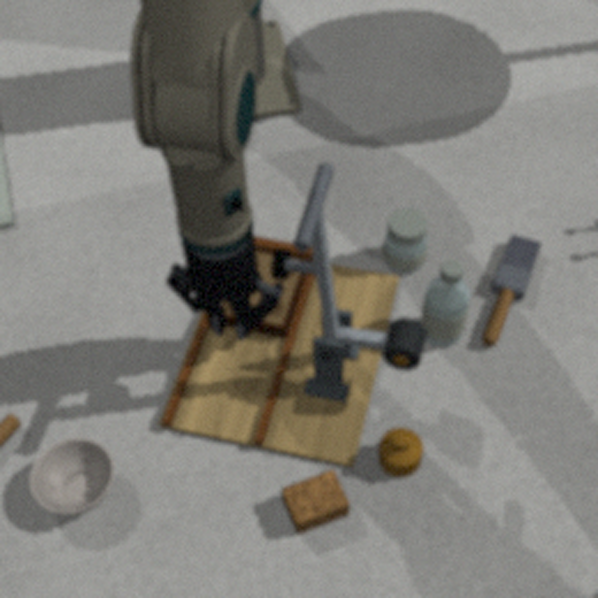

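The force rose to 8 N and the tool stopped about 4 mm short of its command, which suggests the panel is against the fence. I'll back off along the channel, rise and check.

Request:
play_rows(
  slide=[
    [5,0,0],
    [25,0,0],
    [55,0,0],
    [90,0,-15],
    [125,0,-40],
  ],
  turn=[0,0,0,0,0],
  fingers=[0.24,0.24,0.24,0.24,0.24],
)

```text
clock: 14.12
eef_pos: [590.5, -103.8, 32.5]
tool_rot: [3.138, 0.015, -0.435]
force: [0.1, -0.6, -0.2]
width: 20.7
```

Request:
play_rows(
  slide=[
    [20,20,-30],
    [20,60,-60],
    [20,110,-90],
    [20,160,-90],
    [20,200,-90],
  ],
  turn=[0,0,0,0,0],
  fingers=[0.24,0.24,0.24,0.24,0.24],
)

```text
clock: 14.75
eef_pos: [523.2, -295.3, 123.0]
tool_rot: [3.138, 0.017, -0.436]
force: [0.7, -0.5, -0.4]
width: 20.2
```

```bash
python3 m.py 0 0 0; python3 - <<'E'
from h import *
im,d=vision.get_image('top'); cv2.imwrite('pics/t15.png',cv2.resize(im[140:310,200:400],None,fx=3.5,fy=3.5,interpolation=cv2.INTER_CUBIC))
p=vision.camera_params('top');C=cloud(p,d)[140:310,200:400].reshape(-1,3)
J=(C[:,:2]-JO)@np.c_[JX,JY]
m=(J[:,0]>-46)&(J[:,0]<46)&(C[:,2]>25)&(C[:,2]<34)&(J[:,1]<140)&(J[:,1]>-100)
print('panel',m.sum(),cv2.minAreaRect(J[m].astype(np.float32)),np.percentile(J[m],[1,99],axis=0),np.median(C[m,2]))
b=(J[:,0]>60)&(C[:,2]>270)&(C[:,2]<300)&(abs(J[:,1])<60);print('bar',np.median(J[b],0))
E
```

```text
t 14.75 jig [-218.5 -124.8] z 123.0 rot [ 3.138  0.017 -0.436] F [ 0.7 -0.5 -0.4] w 20
slide [-123.8 -218.4  124.4]
panel 1259 ((1.8056831359863281, 84.88587951660156), (110.95502471923828, 88.40262603759766), 89.35028076171875) [[-41.49314425  30.12168402]
 [ 45.19839549 137.84015193]] 30.894658087443304
bar [91.5533021   0.88793298]
```

View pics/t15.png

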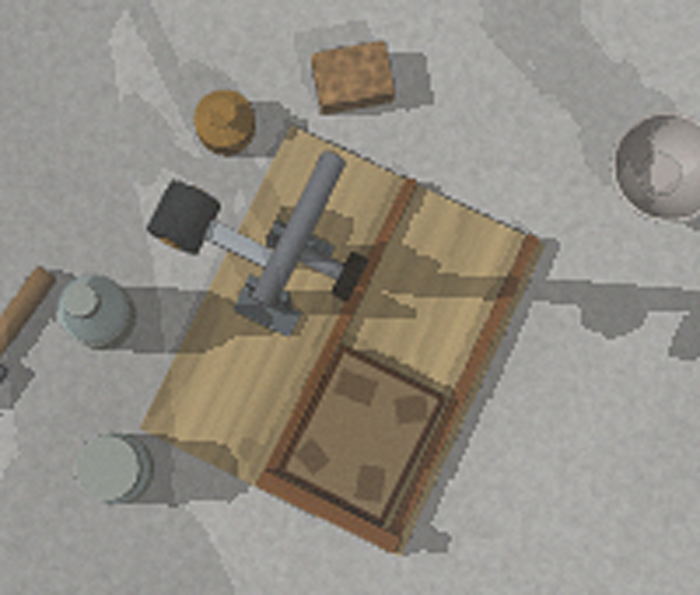

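The panel's centre is at jig y ≈ 84.9 (home is 85). It lies flat with its top at 31 mm, touching the fence at about (330,505). The crossbar is at jig x 91.6, so the arm is at its stop, and the bystanders look unmoved. I'm handing in.

```bash
python3 -c "
from cell import ctrl
print(ctrl.finish_job())"
```

```text
the job is handed in; nothing more can be done
None
```

The hold-down arm is raised and standing by itself, and the panel is home against the fence. I handed the job in after about 15 s of robot time.

- **Arm:** I raised it by pushing the counterweight outwards with the shut fingertips rather than lifting the crossbar, because the tool can only point straight down. It swung on to its stop untouched. The last top view put the crossbar at jig x ≈ 91.6, which is about 1.48 rad.
- **Panel:** I pushed it along the channel with the fingers slightly open, 20 mm, until the resistance rose to about 8 N. The last depth check put its centre at jig y ≈ 84.9 mm (home is 85), flat, with its top at about 31 mm.
- **Bystanders:** Those in the last picture looked unmoved. I did not measure them individually, and the spatula and most of the brush were outside that view.

**Disagreement:** the reported tool height was about 25 mm below where both cameras saw the fingertips. Because of this, the first pass for the panel moved over it without touching it. I then set the height from the cameras and the second pass worked.

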